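# Uncap a brass valve cartridge for goods-in inspection

### The job

Get the brass cartridge that wears the grey protective cap ready for inspection: lift it, still capped, out of the white foam tray and lay it in the bench cradle with its flange dropped into the slot between the two close-set saddles and its capped end pointing out of that end of the cradle, and let go of it. Then take the cap and pull it straight off the nose, leave the cartridge lying in the cradle, and put the cap inside the shallow blue bin. Leave the plain brass bush in the tray and the other things on the bench where they are.

Things in the scene. Friction and masses are not known exactly. Their poses are not given: they have to be found in the camera images.
- cartridge: Loose brass round bar lying level, axis 60 mm above the bench in tray and cradle, 0.35-0.65 kg. Its x is its axis, towards the capped nose (it may be rolled about x); origin on the axis. Along x (mm): body dia 30 from -75 to 48 (grip across near -20), flange dia 48 from 20 to 26, nose dia 25 from 48 to 80 with a snap bead dia 30 at 64-69.
- flange (a point): Centre of the cartridge's flange, on its axis, 23 mm ahead of its origin.
- nose (a point): Centre of the cartridge's nose end face, on its axis, 80 mm ahead of its origin (inside the cap at the start).
- cap: Loose grey ribbed plastic cup, outer dia 40, length 58 mm, 70 g. Origin mid-length on its axis, x to its closed end. At the start snapped on the nose, coaxial, origin 79 mm ahead of the cartridge's; held by a sprung detent: about 8 to 15 N of axial pull unsnaps it after 5 mm, clear of the nose after 31 mm. Grip across at its origin or nearer its closed end.
- tray: White foam tray, fixed, 200 x 250 x 20 mm (x, y, z), origin on the bench. Two pairs of V saddles along its x, at y = -75 and +75 mm, hold the cartridge and the bush (which is where varies), their origins at x = 0 and their x along the tray's. Saddles at x = -69 to -57 and 29 to 39 mm, tops 60 mm above the bench; fingers reach down freely between them.
- bush: Loose plain brass bush of diameter 30 mm and length 115 mm lying in the other pair of saddles of the tray, with no flange and no cap; to be left alone. Origin on its axis.
- cradle: Fixed inspection cradle: dark base 150 x 90 x 14 mm, three aluminium V saddles 65 mm wide, tops 60 mm above the bench, at x = -69 to -57, 6 to 14 and 31 to 38 mm. Origin on the bench, x along the trough to the end where the cap sticks out. A cartridge lying rightly has its origin 60 mm above this one and the same x. Flange slot: the gap from 14 to 31; fingers fit from -57 to 6.
- slot (a point): Middle of the cradle's flange slot, on the axis of a cartridge lying rightly, 22.5 mm ahead of the cradle's origin and 60 mm above the bench; axes as the cradle's. The flange's centre belongs here, with 5 mm of play either way.
- bin: Shallow open blue plastic bin, fixed, 170 x 170 mm outside, 35 mm high, walls and floor 5 mm thick, origin on the bench below its middle.
- fitting: Loose brass hex fitting standing on the bench, 44 mm wide, 57 mm high; bystander.
- carton: Loose cardboard carton 90 x 140 x 60 mm; bystander.
- tape: Loose roll of clear tape, diameter 100 mm, 48 mm high; bystander.
There are look-alikes about, which are no part of the job. Of the things that look like the cap, the largest one is meant.

How it is judged (in metres and radians):
On the way, in this order (a step that is already met when the one before it is completed fails the run):
1. the cartridge, still capped, lies in the cradle with its flange in the slot and its cap outward, and has been let go (x of flange in the frame of slot between -0.009 and 0.009 m and y of flange in the frame of slot between -0.006 and 0.006 m and z of flange in the frame of slot between -0.006 and 0.006 m and angle between the x axis of cartridge and the x axis of cradle, either way round below 0.08 rad and x of nose in the frame of slot above 0.03 m and contact force between the fingers and cartridge below 0.3 N and contact force between the fingers and cap below 0.3 N and x of cap in the frame of cartridge below 0.083 m and linear speed of cartridge below 0.02 m/s), for 0.2 s.
2. the cap is pulled clear of the nose while the cartridge stays in the cradle (x of flange in the frame of slot between -0.009 and 0.009 m and y of flange in the frame of slot between -0.006 and 0.006 m and z of flange in the frame of slot between -0.006 and 0.006 m and angle between the x axis of cartridge and the x axis of cradle, either way round below 0.08 rad and x of nose in the frame of slot above 0.03 m and x of cap in the frame of cartridge above 0.111 m), for 0.1 s.
At the end, for the whole second after the job is handed in: Cartridge at rest in the cradle, nose outward: flange centre within 9 mm of the slot's middle along the trough, 6 mm across and in height, axis within 0.08 rad. Cap at rest in the bin: its middle within 70 mm of the bin's middle in bin x and y, less than 45 mm above the bench (x of flange in the frame of slot between -0.009 and 0.009 m and y of flange in the frame of slot between -0.006 and 0.006 m and z of flange in the frame of slot between -0.006 and 0.006 m and angle between the x axis of cartridge and the x axis of cradle, either way round below 0.08 rad and x of nose in the frame of slot above 0.03 m and x of cap in the frame of bin between -0.07 and 0.07 m and y of cap in the frame of bin between -0.07 and 0.07 m and z of cap in the frame of bin between 0 and 0.045 m and linear speed of cap below 0.03 m/s and linear speed of cartridge below 0.02 m/s); the robot touches nothing.
It fails at once if the bush is moved more than 20 mm (distance of bush from where it was at the start of the episode above 0.02 m).
It fails at once if the fitting is moved more than 30 mm (distance of fitting from where it was at the start of the episode above 0.03 m).
It fails at once if the carton is moved more than 30 mm (distance of carton from where it was at the start of the episode above 0.03 m).
It fails at once if the tape is moved more than 30 mm (distance of tape from where it was at the start of the episode above 0.03 m).
It also fails if it takes over 48 s, if anything falls off the work surface, if the arm or the gripper's body presses on something with over 40 N, if the wrist force passes 120 N, or if a joint passes its speed limit or range.

### The arm

A 6-joint arm with a two-finger parallel gripper is mounted at the origin on the work surface. World frame = base frame: x ahead of the robot, y to its left, z up, the work surface at z = 0. Lengths are in mm, angles in rad, forces in N, time in s.
With the tool pointing down it reaches from about 300 to 775 mm from the base axis. Payload 14.6 kg.
Tool frame: the origin (TCP) lies between the finger pads; the fingertips stand manip.nose_length ahead of it and the grasp point (between the pads) lies 11 mm behind it (manip.nose_length is the distance from the TCP to the fingertips, in mm); z points along the fingers, y is the line along which they close (so a half turn about z gives the same grasp; the last joint's range is limited). The gripper opens to 94 mm and grips with 3 to 60 N. Pads are 16 mm wide; open, the fingers measure 119 mm over their backs; the gripper's body (75 mm by 177 mm) begins 78 mm behind the grasp point.
Start: joints at [-1.295, 0.3, 1.521, -0, 1.321, -0.067], TCP at [184.862, -517.992, 213.446] pointing down, gripper open.
Joint ranges: [-3.03, 3.03], [-0.79, 2.21], [0.23, 2.52], [-1.04, 4.18], [0, 3.07], [-2.55, 2.55]. Speed limits (rad/s): [2.22, 2.22, 2.57, 3.14, 3.14, 3.14].

### API

Orientations are given as [roll, pitch, yaw] about the fixed x, y, z axes, in that order (R = Rz(yaw) Ry(pitch) Rx(roll)).
In Python, from cell import manip, cams, job gives the robot as it stands.
- The arm moves only by the tool jog_arm, never from a script. Its argument "commands" is a list of rows, each an object of numbers: "dx", "dy", "dz": the shift along the tool's x, y, z each as a share of 40 mm, from -1 to 1; "ax", "ay", "az": the turn, a rotation vector about the tool's x, y, z each as a share of 10 degrees, from -1 to 1; "gripper": the closure, from 0 (fully open) to 1 (shut). A call has 1 to 10 rows; each row shifts and turns the commanded pose from where the row before left it, along the tool's axes as they then stand; what a row does not reach is not made up. A row lasts 1/8 s, in which the tool goes at most 62.5 mm and 10.7 degrees, less where a joint would pass 70% of its speed; a pose out of reach is approached as far as the arm can. A call with a number of a shift or a turn outside -1 to 1 is refused whole. A call with a gripper value outside its range is refused whole. The fingers move at their own pace and stop on an object; "squeeze" is the grip in N (left out, the last holds). Time passes only in rows, so rows that do not move let the fingers close. It gives the time, the measured TCP pose, the force, the opening and the grip force at its end, in the units of the state.
- manip.read_state(): the state, without advancing time (a new reading comes with each control period).
- cams.camera(name): name is "side" or "top"; returns a dict with "image" (400x640x3 uint8, red, green, blue), "fx", "fy", "cx", "cy" (pixels), "dist_coeffs" ([k1, k2, p1, p2, k3] as OpenCV has them; the pictures are not rectified), "world_to_cam" (4x4, takes a point from world to camera coordinates). Camera axes: x right, y down, z forward; pixel columns grow to the right and rows downward; lengths in mm; the calibration is good to about 2 mm. A picture is of the moment at which its call begins. There is no depth.
- job.sign_off(): hands the job in; it is judged then, once.
The state is a dict: "clock": time; "joints": joint angles; "qd": joint speeds; "effort": joint torques, N m; "eef_pos": TCP position; "eef_rot": TCP orientation; "wrist_force": force on the tool from outside, world axes, zero at the start; "moment": the same for the moment, N m; "finger_gap": finger opening in mm; "finger_force": force on a finger pad.
Only numpy, scipy, OpenCV 4.12 (cv2) and the standard library are available. Lean on these libraries where they do the work, as an engineer would, in place of code of your own. Each camera call takes 0.05 s, during which the arm holds its last target. There are 200 camera calls.

## Working session

There is one attempt and no reset: what is moved stays moved. The work goes in short steps, Python scripts to look and compute and a tool call to move; the robot and the scene stay as the last step left them, time stands still between calls to the robot, and variables do not carry over. Pictures are saved under pics/ and viewed, at most 12 in all, crops included, and the job is handed in when it is done.

Besides the shell and the picture viewer there is one more tool, called by a JSON object that holds its "method" and its "body", one argument or row to a line. jog_arm: Moves the arm, as the interface text tells. Shift numbers are shares of 40 mm and turn numbers shares of 10 degrees, none past 1 either way. Its arguments: {"type":"object","properties":{"commands":{"type":"array"},"squeeze":{"type":"number"}},"required":["commands"]}

```bash
mkdir -p pics; ls
python3 - <<'E'
from cell import manip,cams
import cv2,numpy as np,pickle
d={}
for n in ("side","top"):
    c=cams.camera(n); d[n]=c; cv2.imwrite(f"pics/{n}0.png",c["image"][:,:,::-1])
    print(n,{k:np.round(v,3).tolist() for k,v in c.items() if k!="image"})
pickle.dump(d,open("c0.pkl","wb"))
s=manip.read_state(); print(s); print(manip.nose_length)
E
```

```text
pics
side {'fx': 415.531, 'fy': 415.531, 'cx': 321.197, 'cy': 208.833, 'dist_coeffs': [-0.048, 0.0, 0.0, 0.0, 0.0], 'world_to_cam': [[-0.726, -0.688, 0.011, 476.05], [-0.533, 0.552, -0.642, 331.653], [0.435, -0.472, -0.767, 1126.645], [0.0, 0.0, 0.0, 1.0]]}
top {'fx': 403.78, 'fy': 403.78, 'cx': 324.235, 'cy': 196.894, 'dist_coeffs': [0.023, 0.0, 0.0, 0.0, 0.0], 'world_to_cam': [[0.005, -1.0, -0.001, 77.085], [-0.99, -0.005, -0.141, 600.039], [0.141, 0.001, -0.99, 1008.972], [0.0, 0.0, 0.0, 1.0]]}
{'clock': 0.1, 'joints': array([-1.29458360e+00,  3.00386580e-01,  1.52150094e+00, -1.05576738e-05,
        1.32072554e+00, -6.66058264e-02]), 'qd': array([-0.00235217, -0.00307931, -0.00210975,  0.00095556,  0.00088704,
       -0.00204877]), 'effort': array([ 5.12669612e-04, -5.32643187e+01, -3.53284550e+01,  7.08756829e-02,
        2.34775501e-02, -4.04637638e-05]), 'eef_pos': array([ 184.80826389, -517.78009309,  212.96659535]), 'eef_rot': array([-3.14057383e+00, -5.77110719e-05,  3.42821141e-01]), 'wrist_force': array([-0.19419362,  0.44481045, -0.57104573]), 'moment': array([ 0.00152275, -0.00236374,  0.00098224]), 'finger_force': 0.0, 'finger_gap': 94.0117767107471}
8.0
```

View pics/side0.png

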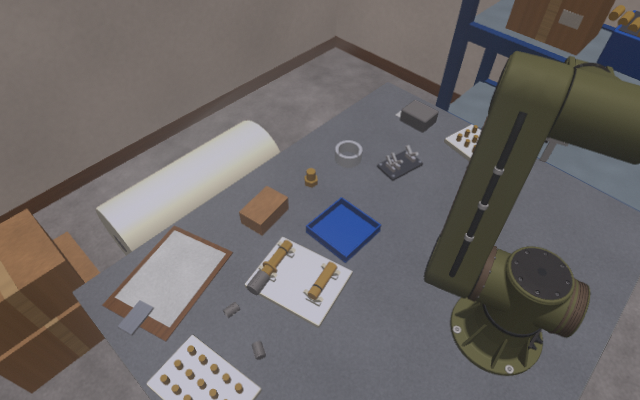

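View pics/top0.png

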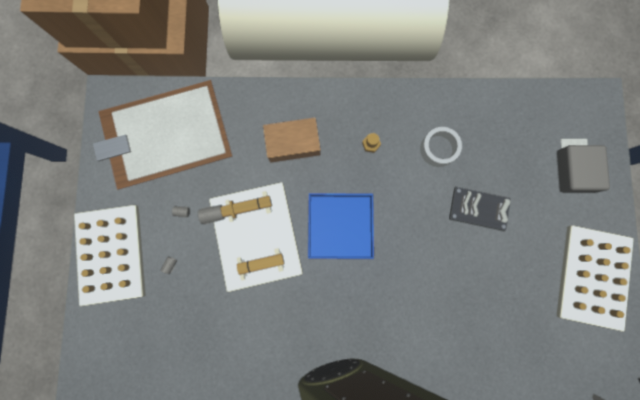

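The side view shows the capped cartridge at about (272,265), with its cap lower left at (259,283), and the cradle at (400,162). The top view shows the cartridge at (240,208) with its cap at (209,214), the cradle at (480,208) with the close pair on the left (~470), and the bin at (341,226). Next I'll look at enlarged crops.

Run:
```python
import pickle,cv2,numpy as np
d=pickle.load(open("c0.pkl","rb"))
def cr(n,x,y,w,h,s): return cv2.resize(d[n]["image"][y:y+h,x:x+w,::-1],None,fx=s,fy=s,interpolation=cv2.INTER_NEAREST)
a=np.hstack([cr("top",190,185,100,75,4),cr("top",430,170,100,75,4)])
b=np.hstack([cr("side",235,230,100,75,4),cr("side",355,130,100,75,4)])
cv2.imwrite("pics/crops0.png",np.vstack([a,b]))
```

```text
(no output)
```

View pics/crops0.png

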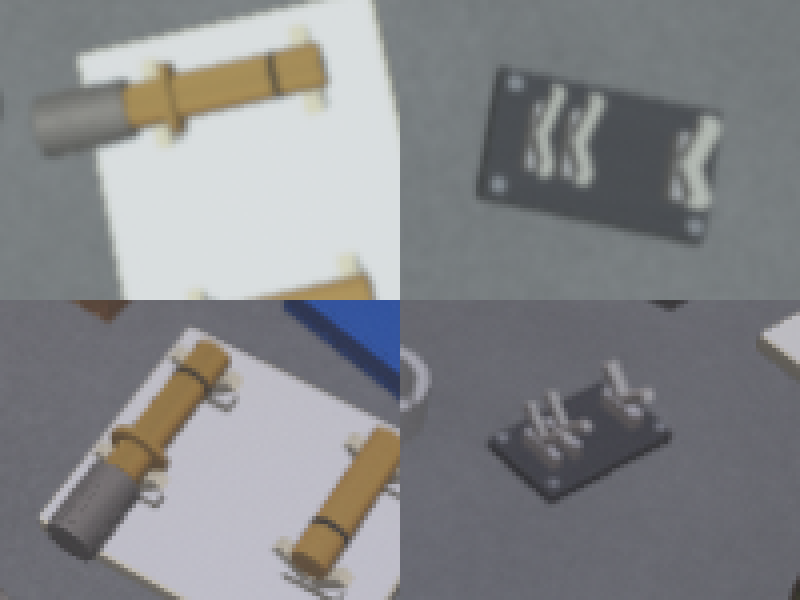

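The crops show the flange at about (233,210) in the top view, with the bar running from the cap at (199,215) to the back end at (271,201). The cradle saddles are at about (467,203), (477,205) and (505,210). Next I'll measure.

```bash
cat > h.py <<'E'
import cv2,numpy as np,pickle
def ray(c,p):
    K=np.array([[c["fx"],0,c["cx"]],[0,c["fy"],c["cy"]],[0,0,1]])
    u=cv2.undistortPoints(np.float64(p).reshape(-1,1,2),K,np.float64(c["dist_coeffs"]))[:,0]
    T=np.array(c["world_to_cam"]);R=T[:3,:3];o=-R.T@T[:3,3]
    return o,np.c_[u,np.ones(len(u))]@R
def plane(c,p,z):
    o,d=ray(c,p); return o+d*((z-o[2])/d[:,2])[:,None]
def tri(c1,p1,c2,p2):
    out=[]
    for a,b in zip(np.reshape(p1,(-1,2)),np.reshape(p2,(-1,2))):
        A=np.zeros((3,3));v=np.zeros(3);L=[]
        for c,p in((c1,a),(c2,b)):
            o,d=ray(c,p);d=d[0]/np.linalg.norm(d[0]);M=np.eye(3)-np.outer(d,d);A+=M;v+=M@o;L.append((o,M))
        x=np.linalg.solve(A,v);out.append(np.r_[x,sum(np.linalg.norm(M@(x-o)) for o,M in L)])
    return np.array(out)
def proj(c,P):
    K=np.array([[c["fx"],0,c["cx"]],[0,c["fy"],c["cy"]],[0,0,1]]);T=np.array(c["world_to_cam"])
    return cv2.projectPoints(np.float64(P).reshape(-1,1,3),cv2.Rodrigues(T[:3,:3])[0],T[:3,3],K,np.float64(c["dist_coeffs"]))[0][:,0]
def brass(c,roi):
    x,y,w,h=roi;m=np.zeros(c["image"].shape[:2],np.uint8)
    q=cv2.cvtColor(c["image"],cv2.COLOR_RGB2HSV)[y:y+h,x:x+w]
    m[y:y+h,x:x+w]=cv2.inRange(q,(8,110,50),(30,255,255));return m
def big(m,k=1):
    n,l,s,ce=cv2.connectedComponentsWithStats(m);o=np.argsort(-s[1:,4])[:k]+1
    return [(l==i,s[i],ce[i]) for i in o]
def axis(mask):  # pixel line and extents of a mask
    p=np.argwhere(mask)[:,::-1].astype(np.float32)
    vx,vy,x,y=cv2.fitLine(p,cv2.DIST_HUBER,0,.01,.01).ravel();d=np.array([vx,vy]);c=np.array([x,y])
    t=(p-c)@d; return c,d,c+d*(t.min()-.3),c+d*(t.max()+.3)
def line3(c1,a1,c2,a2): # planes through two pixel lines
    N=[]
    for c,(q,d,*_) in((c1,a1),(c2,a2)):
        o,r=ray(c,[q-15*d,q+15*d]);n=np.cross(r[0],r[1]);N.append((n/np.linalg.norm(n),o))
    dr=np.cross(N[0][0],N[1][0]);dr/=np.linalg.norm(dr)
    x=np.linalg.lstsq(np.array([N[0][0],N[1][0]]),np.array([n@o for n,o in N]),rcond=None)[0]
    return x,dr
def online(x,d,c,p): # point on 3D line nearest to pixel ray
    o,r=ray(c,[p]);r=r[0]/np.linalg.norm(r[0]);A=np.array([d,-r]).T
    s=np.linalg.lstsq(A,o-x,rcond=None)[0];return x+s[0]*d
E
python3 - <<'E'
from h import *
d=pickle.load(open("c0.pkl","rb"));t,s=d["top"],d["side"]
np.set_printoptions(precision=1,suppress=True)
mt=big(brass(t,(195,185,90,45)))[0][0]; ms=big(brass(s,(240,235,58,60)))[0][0]
at,as_=axis(mt),axis(ms)
x,dr=line3(t,at,s,as_); print("dir",np.round(dr,3))
for c,a in((t,at),(s,as_)):
    print([online(x,dr,c,e) for e in a[2:]],a[2:])
# tray outline, bin
def hsv(c):return cv2.cvtColor(c["image"],cv2.COLOR_RGB2HSV)
for c,n,zz in((t,"top",35),(s,"side",35)):
    b=big(cv2.inRange(hsv(c),(105,120,60),(130,255,255)),3)
    for m,st,ce in b:
        p=cv2.minAreaRect(np.argwhere(m)[:,::-1].astype(np.float32)); print(n,"blue",st,plane(c,[p[0]],zz),plane(c,cv2.boxPoints(p),zz).ravel())
# cradle: base dark mask
for c,roi in((t,(440,178,80,60)),(s,(370,138,62,48))):
    X,Y,w,h=roi;g=c["image"][Y:Y+h,X:X+w].astype(int).sum(2)/3
    print("bg",np.median(g)); m=np.zeros(c["image"].shape[:2],np.uint8)
    m[Y:Y+h,X:X+w]=(g<np.median(g)*.72)*255
    k=big(m)[0][0]; hull=cv2.convexHull(np.argwhere(k)[:,::-1].astype(np.int32))
    r=cv2.minAreaRect(hull); print("rect",r,plane(c,[r[0]],14),plane(c,cv2.boxPoints(r),14))
    m2=np.zeros_like(m);m2[Y:Y+h,X:X+w]=(g>np.median(g)*1.2)*255
    for mm,st,ce in big(m2,7): print(st,ce)
E
```

```text
dir [ 0.2 -1.  -0.1]
[array([557.7, 339.5,  66.1]), array([579.2, 253.1,  56.6])] (array([221.5, 211.6], dtype=float32), array([256.6, 203.7], dtype=float32))
[array([559.1, 333.9,  65.5]), array([582.4, 240.4,  55.2])] (array([264.6, 271.7], dtype=float32), array([283.4, 249.1], dtype=float32))
top blue [ 308  194   66   65 4176] [[524.6  37.3  35. ]] [608.2 122.5  35.  609.  -48.1  35.  443.  -46.   35.  442.2 120.8  35. ]
top blue [  0 142  11  88 588] [[626.9 909.7  35. ]] [743.1 935.6  35.  743.3 909.9  35.  514.  884.1  35.  514.  909.1  35. ]
side blue [ 306  197   75   61 2300] [[520.9  39.8  35. ]] [607.7 124.9  35.  649.9 -58.9  35.  433.6 -45.7  35.  409.2 125.1  35. ]
side blue [ 598   24   42   56 1448] [[  241.3 -1789.2    35. ]] [  261.  -1469.5    35.    418.7 -2047.1    35.    217.3 -2169.7    35.
    92.1 -1574.9    35. ]
side blue [470  22  96  40 475] [[  667.  -1470.6    35. ]] [  933.8 -1446.2    35.    954.5 -1502.4    35.    422.5 -1496.8    35.
   411.8 -1446.1    35. ]
bg 121.66666666666667
rect ((478.5358581542969, 208.45492553710938), (56.755889892578125, 
[... 178 characters left out ...]
 102] [504.7 210.3]
[474 194   7  22  62] [476.2 204.4]
[464 192   7  22  53] [466.7 202.5]
[498 216   2   3   5] [498.6 217.2]
[471 211   2   2   3] [471.3 211.7]
[462 209   1   2   2] [462.  209.5]
bg 106.66666666666667
rect ((399.5966796875, 164.68035888671875), (20.777738571166992, 41.08325958251953), 61.821407318115234) [[ 570.4 -327.2   14. ]] [[ 629.3 -265.9   14. ]
 [ 596.  -446.8   14. ]
 [ 511.1 -389.    14. ]
 [ 547.  -217.7   14. ]]
[407 145   5   9  26] [409.1 148.8]
[392 153   5   8  15] [394.  156.3]
[387 155   5   9  15] [388.9 159.2]
[415 152   4   3   9] [416.3 152.9]
[412 156   3   3   8] [412.9 157.1]
[394 162   6   4   8] [396.5 163.9]
[392 167   3   2   4] [393.  167.5]
```

```bash
cat >> h.py <<'E'
def body(mask): # centre line from paired edges, flange left out
    p=np.argwhere(mask)[:,::-1].astype(float);c0,d,*_=axis(mask);n=np.array([-d[1],d[0]])
    t=(p-c0)@d;w=(p-c0)@n;b=np.round(t).astype(int);R=[]
    for i in range(b.min()+2,b.max()-1):
        k=np.abs(t-i)<1.0
        if k.sum()>4:R.append((i,(w[k].min()+w[k].max())/2,np.ptp(w[k])+1))
    R=np.array(R);med=np.median(R[:,2]);g=abs(R[:,2]-med)<1.6
    f=np.polyfit(R[g,0],R[g,1],1);fl=R[R[:,2]>med+2.2]
    q=c0+n*f[1];e=d+n*f[0];e/=np.linalg.norm(e);tt=(p-q)@e
    ft=c0+d*fl[:,0].mean()+n*np.polyval(f,fl[:,0].mean()) if len(fl) else None
    return q,e,q+e*(np.percentile(tt,.3)-.4),q+e*(np.percentile(tt,99.7)+.4),ft,med
E
python3 - <<'E'
from h import *
d=pickle.load(open("c0.pkl","rb"));t,s=d["top"],d["side"]
np.set_printoptions(precision=1,suppress=True)
mt=brass(t,(195,185,90,45))>0; ms=brass(s,(240,235,58,60))>0
at,as_=body(mt),body(ms)
x,dr=line3(t,at,s,as_); print("dir",np.round(dr,3),np.degrees(np.arctan2(dr[1],dr[0])))
for c,a in((t,at),(s,as_)):
    print("px",a,[online(x,dr,c,e) for e in a[2:5] if e is not None])
    print("z60",plane(c,[e for e in a[2:5] if e is not None],60))
# tray
for c,roi in((t,(200,175,110,125)),(s,(235,232,125,95))):
    X,Y,w,h=roi;m=np.zeros(c["image"].shape[:2],np.uint8);q=c["image"][Y:Y+h,X:X+w]
    m[Y:Y+h,X:X+w]=(q.min(2)>165)*255
    k=big(m)[0][0];hu=cv2.convexHull(np.argwhere(k)[:,::-1].astype(np.int32))
    r=cv2.minAreaRect(hu);P=plane(c,cv2.boxPoints(r),20);print("tray",P[:,:2].ravel(),P.mean(0),np.linalg.norm(np.diff(P,axis=0),axis=1), np.degrees(np.arctan2(*(P[2]-P[1])[1::-1])))
# saddles
for c,L in((t,[(464,192),(474,194),(501,199)]),):
    for l in L: pass
def sub(c,X,Y,w,h): print(c["image"][Y:Y+h,X:X+w].astype(int).sum(2)//3)
sub(s,384,143,34,28)
sub(t,462,190,20,28)
sub(t,498,196,15,28)
E
```

```text
dir [ 0.2 -1.  -0. ] -76.40260007191239
px (array([244.3, 206.4]), array([ 1. , -0.2]), array([221.5, 211.6]), array([269. , 200.8]), array([232.6, 209. ]), np.float64(9.243923097848892)) [array([558.2, 340.7,  61.1]), array([587. , 221.4,  56.4]), array([564.9, 313. ,  60. ])]
z60 [[558.3 340.9  60. ]
 [586.5 220.9  60. ]
 [564.9 313.   60. ]]
px (array([276.8, 257. ]), array([ 0.6, -0.8]), array([265. , 271.9]), array([289. , 241.7]), array([269.9, 265.6]), np.float64(8.80979472398758)) [array([560.3, 332. ,  60.8]), array([589.6, 210.8,  56. ]), array([566.1, 308. ,  59.8])]
z60 [[560.7 331.8  60. ]
 [587.4 212.6  60. ]
 [566.  308.1  60. ]]
tray [598.1 393.4 643.8 193.  398.5 135.2 356.  329.6] [499.1 262.8  20. ] [205.6 252.1 199. ] -166.75757718761227
tray [540.4 373.5 617.4 178.3 400.7 139.6 347.2 327.9] [476.4 254.8  20. ] [209.8 220.1 195.8] -169.86697177598617
[[107 108 107 106 106 106 107 106 108 107 106 106 106 104 104 105 104 105
  104 104 104 104 105 106 105 105 103 104 105 105 106 106 107 106]
 [109 108 107 106 105 108 107 106 107 105 106 107 106 104 104 104 105 105
  
[... 7177 characters left out ...]
2 123]
 [108 110 116 147 172 179 174 150 110  89 102 118 123 122 122]
 [121 121 109 133 164 178 176 157 122  95 104 119 123 124 123]
 [135 136 112 122 156 176 178 166 136 105 107 119 123 124 124]
 [143 146 120 114 147 172 179 173 150 119 113 121 123 124 125]
 [148 155 128 108 135 165 178 176 160 132 119 123 124 125 126]
 [148 159 136 110 130 162 178 179 168 145 127 124 126 126 127]
 [131 143 130 116 141 168 179 181 173 153 131 125 126 126 127]
 [101 110 110 121 149 170 177 176 167 147 129 125 125 126 127]
 [ 83  86  92 110 135 153 162 159 147 130 124 124 125 126 127]
 [ 79  79  82  91 104 118 126 126 118 114 119 123 124 127 128]
 [ 78  78  78  82  86  91  95  94  98 110 118 121 123 126 128]]
```

Run:
```python
from h import *
d=pickle.load(open("c0.pkl","rb"));t,s=d["top"],d["side"]
np.set_printoptions(precision=1,suppress=True)
T=np.array([[506.6,199.],[504,221.5],[478.6,193.4],[475.4,215.5],[469.3,191.2],[465.8,213.8]])
S=np.array([[407.7,145.3],[416.2,152.8],[393,152.5],[401.3,160.6],[387.5,155.3],[397.8,164.3]])
print(tri(t,T,s,S))
for c,P in((t,T),(s,S)):
    Q=plane(c,P,60);M=(Q[::2]+Q[1::2])/2;k=np.array([-63,10,34.5])
    f=np.array([np.polyfit(k,M[:,i],1) for i in(0,1)]);print("mids",M[:,:2].ravel(),"scale",np.hypot(*f[:,0]),"yaw",np.degrees(np.arctan2(f[1,0],f[0,0])),"origin",f[:,1],"slot",f[:,1]+22.5*f[:,0])
```

```text
[[ 591.5 -388.6   56.1    7.4]
 [ 537.2 -371.6   64.8    2.8]
 [ 605.4 -317.2   58.4    7.1]
 [ 551.9 -301.2   64.4    2.5]
 [ 611.8 -294.5   55.6    6.1]
 [ 554.5 -281.    58.7    2.9]]
mids [ 565.2 -379.6  579.7 -309.   584.5 -285.4] scale 0.986281580494462 yaw 78.38967296035605 origin [ 577.7 -318.7] slot [ 582.2 -297. ]
mids [ 563.6 -381.3  578.4 -311.2  579.8 -286.4] scale 0.9856007976608618 yaw 79.77751533112712 origin [ 575.  -320.4] slot [ 578.9 -298.5]
```

{"method": "jog_arm", "body": {
  "commands": [
    {"dx":0.9,"dy":-0.3,"az":-1,"gripper":0},
    {"dx":0.9,"dy":-0.3,"az":-1},
    {"dx":0.9,"dy":0,"az":-1},
    {"dx":1,"az":-1},
    {"dx":1,"az":-1},
    {"dx":1,"az":-1},
    {"dx":1,"az":-1},
    {"dx":1,"az":-0.5},
    {"dx":1},
    {"dx":1}
  ]
}}

```text
schema error: expected keys dx, dy, dz, ax, ay, az, gripper
```

{"method": "jog_arm", "body": {
  "commands": [
    {"dx":0.7,"dy":-0.7,"dz":0,"ax":0,"ay":0,"az":-1,"gripper":0},
    {"dx":0.8,"dy":-0.55,"dz":0,"ax":0,"ay":0,"az":-1,"gripper":0},
    {"dx":0.9,"dy":-0.4,"dz":0,"ax":0,"ay":0,"az":-1,"gripper":0},
    {"dx":1,"dy":-0.25,"dz":0,"ax":0,"ay":0,"az":-1,"gripper":0},
    {"dx":1,"dy":-0.07,"dz":0,"ax":0,"ay":0,"az":-1,"gripper":0},
    {"dx":1,"dy":0.1,"dz":0,"ax":0,"ay":0,"az":-1,"gripper":0},
    {"dx":1,"dy":0.28,"dz":0,"ax":0,"ay":0,"az":-1,"gripper":0},
    {"dx":0.9,"dy":0.44,"dz":0,"ax":0,"ay":0,"az":-1,"gripper":0},
    {"dx":0.8,"dy":0.6,"dz":0,"ax":0,"ay":0,"az":-0.3,"gripper":0},
    {"dx":0.8,"dy":0.6,"dz":0,"ax":0,"ay":0,"az":0,"gripper":0}
  ]
}}

```text
clock: 1.35
eef_pos: [361.1, -156.4, 213.3]
eef_rot: [-3.141, -0.0, 1.792]
wrist_force: [1.2, -0.6, 0.9]
finger_gap: 93.8
finger_force: 0.0
```

{"method": "jog_arm", "body": {
  "commands": [
    {"dx":0.92,"dy":0.75,"dz":0,"ax":0,"ay":0,"az":0,"gripper":0},
    {"dx":0.92,"dy":0.75,"dz":0,"ax":0,"ay":0,"az":0,"gripper":0},
    {"dx":0.92,"dy":0.75,"dz":0,"ax":0,"ay":0,"az":0,"gripper":0},
    {"dx":0.92,"dy":0.75,"dz":0,"ax":0,"ay":0,"az":0,"gripper":0},
    {"dx":0.92,"dy":0.75,"dz":0,"ax":0,"ay":0,"az":0,"gripper":0},
    {"dx":0.92,"dy":0.75,"dz":0,"ax":0,"ay":0,"az":0,"gripper":0},
    {"dx":0.92,"dy":0.75,"dz":0,"ax":0,"ay":0,"az":0,"gripper":0},
    {"dx":0.92,"dy":0.75,"dz":0,"ax":0,"ay":0,"az":0,"gripper":0},
    {"dx":0.92,"dy":0.75,"dz":0,"ax":0,"ay":0,"az":0,"gripper":0},
    {"dx":0.92,"dy":0.75,"dz":0,"ax":0,"ay":0,"az":0,"gripper":0}
  ]
}}

```text
clock: 2.6
eef_pos: [573.4, 268.5, 213.1]
eef_rot: [-3.141, 0.0, 1.791]
wrist_force: [-0.3, -0.0, 0.5]
finger_gap: 94.1
finger_force: 0.0
```

{"method": "jog_arm", "body": {
  "commands": [
    {"dx":0,"dy":0.03,"dz":1,"ax":0,"ay":0,"az":0,"gripper":0},
    {"dx":0,"dy":0,"dz":1,"ax":0,"ay":0,"az":0,"gripper":0},
    {"dx":0,"dy":0,"dz":1,"ax":0,"ay":0,"az":0,"gripper":0},
    {"dx":0,"dy":0,"dz":0.8,"ax":0,"ay":0,"az":0,"gripper":0},
    {"dx":0,"dy":0,"dz":0.3,"ax":0,"ay":0,"az":0,"gripper":0},
    {"dx":0,"dy":0,"dz":0,"ax":0,"ay":0,"az":0,"gripper":0}
  ]
}}

```text
clock: 3.35
eef_pos: [574.1, 267.2, 49.3]
eef_rot: [-3.141, 0.0, 1.791]
wrist_force: [-0.6, 0.1, 0.6]
finger_gap: 94.0
finger_force: 0.0
```

{"method": "jog_arm", "body": {
  "commands": [
    {"dx":0,"dy":0,"dz":0,"ax":0,"ay":0,"az":0,"gripper":1},
    {"dx":0,"dy":0,"dz":0,"ax":0,"ay":0,"az":0,"gripper":1},
    {"dx":0,"dy":0,"dz":0,"ax":0,"ay":0,"az":0,"gripper":1},
    {"dx":0,"dy":0,"dz":0,"ax":0,"ay":0,"az":0,"gripper":1},
    {"dx":0,"dy":0,"dz":0,"ax":0,"ay":0,"az":0,"gripper":1},
    {"dx":0,"dy":0,"dz":0,"ax":0,"ay":0,"az":0,"gripper":1}
  ],
  "squeeze": 45
}}

```text
clock: 4.1
eef_pos: [574.1, 267.3, 49.4]
eef_rot: [-3.142, -0.0, 1.791]
wrist_force: [-0.7, 0.2, 0.7]
finger_gap: 37.4
finger_force: 0.0
```

{"method": "jog_arm", "body": {
  "commands": [
    {"dx":0,"dy":0,"dz":0,"ax":0,"ay":0,"az":0,"gripper":1},
    {"dx":0,"dy":0,"dz":0,"ax":0,"ay":0,"az":0,"gripper":1},
    {"dx":0,"dy":0,"dz":0,"ax":0,"ay":0,"az":0,"gripper":1}
  ]
}}

```text
clock: 4.47
eef_pos: [574.9, 267.4, 49.8]
eef_rot: [3.14, -0.0, 1.791]
wrist_force: [4.9, 2.1, -0.2]
finger_gap: 29.1
finger_force: 45.0
```

{"method": "jog_arm", "body": {
  "commands": [
    {"dx":0,"dy":0,"dz":-0.5,"ax":0,"ay":0,"az":0,"gripper":1},
    {"dx":0,"dy":0,"dz":-1,"ax":0,"ay":0,"az":0,"gripper":1},
    {"dx":0,"dy":0,"dz":-1,"ax":0,"ay":0,"az":0,"gripper":1},
    {"dx":0,"dy":0,"dz":0,"ax":0,"ay":0,"az":0,"gripper":1}
  ]
}}

```text
clock: 4.97
eef_pos: [575.0, 267.7, 152.9]
eef_rot: [3.137, -0.001, 1.792]
wrist_force: [-0.4, 0.4, -6.0]
finger_gap: 29.4
finger_force: 45.0
```

```bash
cat > snap.py <<'E'
from cell import manip,cams
import cv2,sys,pickle,numpy as np
k=sys.argv[1];d={}
for n in("top","side"):
    d[n]=cams.camera(n);cv2.imwrite(f"pics/{n}{k}.png",d[n]["image"][:,:,::-1])
d["st"]=manip.read_state();pickle.dump(d,open(f"c{k}.pkl","wb"))
print(d["st"]["eef_pos"],d["st"]["eef_rot"],d["st"]["finger_gap"],d["st"]["finger_force"],d["st"]["wrist_force"])
E
python3 snap.py 1
python3 - <<'E'
import cv2,numpy as np
a=cv2.imread("pics/top1.png")[150:270,160:320];b=cv2.imread("pics/side1.png")[180:300,220:380]
cv2.imwrite("pics/v1.png",cv2.resize(np.hstack([a,b]),None,fx=2.5,fy=2.5))
E
```

```text
[573.5332131  267.04715308 148.41049794] [-3.13996060e+00  3.41749450e-04  1.79150324e+00] 29.191213594020134 44.97345685958862 [-0.0606417  -0.05325086 -5.2908091 ]
```

View pics/v1.png

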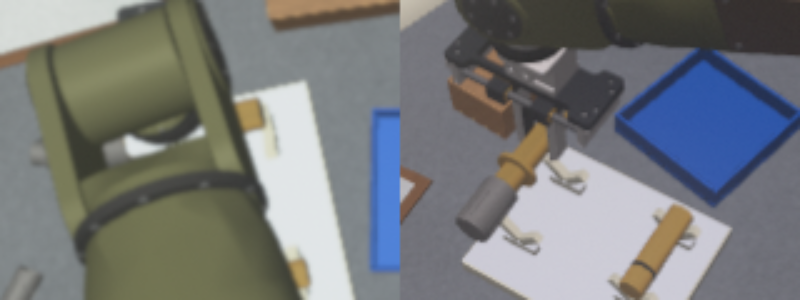

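The right half (side view) shows the capped bar held level in the gripper, clear of the saddles. The bush is undisturbed. In the top view the arm hides most of the bar. Next I carry it to the cradle.

{"method": "jog_arm", "body": {
  "commands": [
    {"dx":-0.97,"dy":-0.2,"dz":0,"ax":0,"ay":0,"az":0.6,"gripper":1},
    {"dx":-0.99,"dy":-0.12,"dz":0,"ax":0,"ay":0,"az":0.6,"gripper":1},
    {"dx":-1,"dy":0,"dz":0,"ax":0,"ay":0,"az":0.6,"gripper":1},
    {"dx":-0.99,"dy":0.1,"dz":0,"ax":0,"ay":0,"az":0.63,"gripper":1},
    {"dx":-0.98,"dy":0.2,"dz":0,"ax":0,"ay":0,"az":0,"gripper":1},
    {"dx":-0.98,"dy":0.2,"dz":0,"ax":0,"ay":0,"az":0,"gripper":1},
    {"dx":-0.98,"dy":0.2,"dz":0,"ax":0,"ay":0,"az":0,"gripper":1},
    {"dx":-0.98,"dy":0.2,"dz":0,"ax":0,"ay":0,"az":0,"gripper":1},
    {"dx":-0.98,"dy":0.2,"dz":0,"ax":0,"ay":0,"az":0,"gripper":1},
    {"dx":-0.98,"dy":0.2,"dz":0,"ax":0,"ay":0,"az":0,"gripper":1}
  ]
}}

```text
clock: 6.32
eef_pos: [573.8, -133.1, 147.3]
eef_rot: [-3.138, -0.0, 1.367]
wrist_force: [1.1, -0.7, -5.6]
finger_gap: 29.2
finger_force: 45.0
```

{"method": "jog_arm", "body": {
  "commands": [
    {"dx":-0.98,"dy":0.2,"dz":0,"ax":0,"ay":0,"az":0,"gripper":1},
    {"dx":-0.98,"dy":0.2,"dz":0,"ax":0,"ay":0,"az":0,"gripper":1},
    {"dx":-0.98,"dy":0.2,"dz":0,"ax":0,"ay":0,"az":0,"gripper":1},
    {"dx":-0.98,"dy":0.2,"dz":0,"ax":0,"ay":0,"az":0,"gripper":1},
    {"dx":-0.8,"dy":0.16,"dz":0,"ax":0,"ay":0,"az":0,"gripper":1},
    {"dx":-0.3,"dy":0.06,"dz":0,"ax":0,"ay":0,"az":0,"gripper":1},
    {"dx":0,"dy":0,"dz":0,"ax":0,"ay":0,"az":0,"gripper":1},
    {"dx":0,"dy":0,"dz":0,"ax":0,"ay":0,"az":0,"gripper":1}
  ]
}}

```text
clock: 7.32
eef_pos: [574.3, -335.8, 148.9]
eef_rot: [-3.141, -0.001, 1.368]
wrist_force: [0.3, 1.0, -5.7]
finger_gap: 29.2
finger_force: 45.0
```

{"method": "jog_arm", "body": {
  "commands": [
    {"dx":-0.15,"dy":-0.04,"dz":0.7,"ax":0,"ay":0,"az":0,"gripper":1},
    {"dx":0,"dy":0,"dz":0.7,"ax":0,"ay":0,"az":0,"gripper":1},
    {"dx":0,"dy":0,"dz":0,"ax":0,"ay":0,"az":0,"gripper":1}
  ]
}}

```text
clock: 7.7
eef_pos: [570.8, -340.9, 91.4]
eef_rot: [-3.138, -0.002, 1.368]
wrist_force: [-0.7, 1.0, -5.6]
finger_gap: 29.0
finger_force: 45.0
```

```bash
python3 snap.py 2
python3 - <<'E'
from h import *
np.set_printoptions(precision=1,suppress=True)
d=pickle.load(open("c2.pkl","rb"));s,t=d["side"],d["top"];p=np.array(d["st"]["eef_pos"]);yaw=d["st"]["eef_rot"][2]
q=proj(s,p+[0,0,11])[0].astype(int);print(q)
ax=np.array([np.cos(yaw),np.sin(yaw),0]);g=p+[0,0,11]
P=proj(s,[g+44.3*ax,g-54*ax,g+71*ax]);print("pred flange/rear/rim px",P)
m=brass(s,(q[0]-45,q[1]-20,75,55));b=big(m)[0][0];a=body(b);print(a)
for e in a[2:5]:
    if e is not None:
        o=online(g,ax,s,e);print(o,(o-g)@ax)
v=cv2.resize(s["image"][q[1]-60:q[1]+60,q[0]-80:q[0]+60,::-1],None,fx=4,fy=4)
w=cv2.resize(t["image"][150:260,420:540,::-1],None,fx=2,fy=2)
v=np.hstack([v,np.vstack([w,np.zeros((480-220,240,3),np.uint8)])]);cv2.imwrite("pics/v2.png",v);print(q[0]-80,q[1]-60)
E
```

```text
[ 572.01128397 -342.04696763   94.61185513] [3.14062987e+00 2.74093294e-04 1.36808331e+00] 29.34946939128092 44.974806904792786 [ 0.01584939 -0.19172613 -5.04318422]
[405 143]
pred flange/rear/rim px [[396.3 148.3]
 [416.9 137.9]
 [390.5 151.2]]
(array([400.6, 147.2]), array([ 0.8, -0.6]), array([393.4, 152.7]), array([409.4, 140.6]), array([396.6, 150.2]), np.float64(8.182594537734985))
[ 584.8 -280.   105.6] 63.31430385988143
[ 568.1 -361.   105.6] -19.394800629483402
[ 581.5 -296.   105.6] 46.958987953443376
325 83
```

View pics/v2.png

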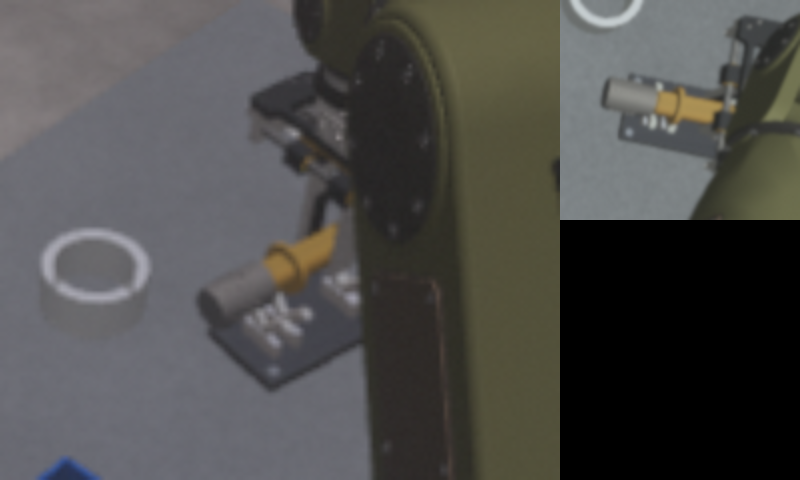

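The side crop shows the capped bar above the cradle with its flange at about (396.6,150). In the top view the flange is at about (480,202), clear of the arm, so I can measure it there in the same view as the saddles.

Run:
```python
from h import *
np.set_printoptions(precision=1,suppress=True)
d=pickle.load(open("c2.pkl","rb"));s,t=d["side"],d["top"];p=np.array(d["st"]["eef_pos"]);yaw=d["st"]["eef_rot"][2]
ax=np.array([np.cos(yaw),np.sin(yaw),0]);g=p+[0,0,11]
print("pred",proj(t,[g+44.3*ax,g+71*ax]))
m=brass(t,(455,180,46,45));b=big(m)[0][0];a=body(b);print(a)
for e in a[2:5]:
    if e is not None:
        o=online(g,ax,t,e);print(o,(o-g)@ax, plane(t,[e],g[2]))
sa=body(big(brass(s,(360,123,75,55)))[0][0]);x,dr=line3(t,a,s,sa);print("axis",x,dr,online(x,dr,t,a[4]),online(x,dr,s,sa[4]),np.degrees(np.arctan2(dr[1],dr[0])))
q=b[180:225,455:505].astype(int)
for r in q[8:36]:print("".join(".#"[v] for v in r))
```

```text
pred [[479.7 201.6]
 [468.8 199.3]]
(array([483.4, 203.3]), array([1. , 0.2]), array([468.3, 200.7]), array([499.7, 206.1]), array([478.4, 202.5]), np.float64(11.158921331167221))
[ 586.4 -272.2  105.6] 71.30884799911357 [[ 582.8 -271.2  105.6]]
[ 571.1 -346.6  105.6] -4.6090013670896015 [[ 570.1 -346.3  105.6]]
[ 581.4 -296.2  105.6] 46.76349686072367 [[ 578.7 -295.5  105.6]]
axis [ 619.4 -134.5   37.5] [-0.2 -0.9  0.3] [ 580.1 -299.4   95.3] [ 579.7 -300.9   95.8] -103.40354224611028
..................................................
..................................................
..................................................
..................................................
..................................................
..................................................
........................##........................
........................###.......................
................###########.......................
...............############.......................
...............##############.....................
...............####################...............
..............##############################......
..............################################....
..............################################....
..............################################....
.............################################.....
.............###############################......
..............#############################.......
..................########################........
...................#######################........
.....................####...##############........
.....................###.........########.........
..................................................
..................................................
..................................................
..................................................
..................................................
```

{"method": "jog_arm", "body": {
  "commands": [
    {"dx":-0.04,"dy":0,"dz":0.4,"ax":0,"ay":0,"az":0,"gripper":1},
    {"dx":0,"dy":0,"dz":0.4,"ax":0,"ay":0,"az":0,"gripper":1},
    {"dx":0,"dy":0,"dz":0.2,"ax":0,"ay":0,"az":0,"gripper":1},
    {"dx":0,"dy":0,"dz":0,"ax":0,"ay":0,"az":0,"gripper":1},
    {"dx":0,"dy":0,"dz":0,"ax":0,"ay":0,"az":0,"gripper":1}
  ]
}}

```text
clock: 8.43
eef_pos: [571.4, -344.0, 53.6]
eef_rot: [3.141, -0.0, 1.367]
wrist_force: [3.5, 0.5, -3.4]
finger_gap: 28.9
finger_force: 45.0
```

```bash
python3 snap.py 3
python3 - <<'E'
from h import *
np.set_printoptions(precision=1,suppress=True)
d=pickle.load(open("c3.pkl","rb"));s,t=d["side"],d["top"];p=np.array(d["st"]["eef_pos"]);yaw=d["st"]["eef_rot"][2]
ax=np.array([np.cos(yaw),np.sin(yaw),0]);g=p+[0,0,11]
v=cv2.resize(s["image"][125:185,360:430,::-1],None,fx=6,fy=6,interpolation=cv2.INTER_CUBIC)
w=cv2.resize(t["image"][180:240,445:505,::-1],None,fx=6,fy=6,interpolation=cv2.INTER_CUBIC)
cv2.imwrite("pics/v3.png",np.hstack([v,w]))
a=body(big(brass(t,(455,180,50,45)))[0][0]);b=body(big(brass(s,(370,130,45,45)))[0][0])
for c,e in((t,a[4]),(s,b[4])):
    if e is not None: print(e,online(g,ax,c,e))
E
```

```text
[ 571.34253661 -343.98864522   53.61649711] [ 3.14109468e+00 -1.00591440e-04  1.36729230e+00] 28.726202402705304 44.96897757053375 [ 3.24160203  0.81831214 -3.83971784]
[473.8 204.1] [ 580.6 -299.4   64.6]
[395.7 157.4] [ 580.1 -301.6   64.6]
```

View pics/v3.png

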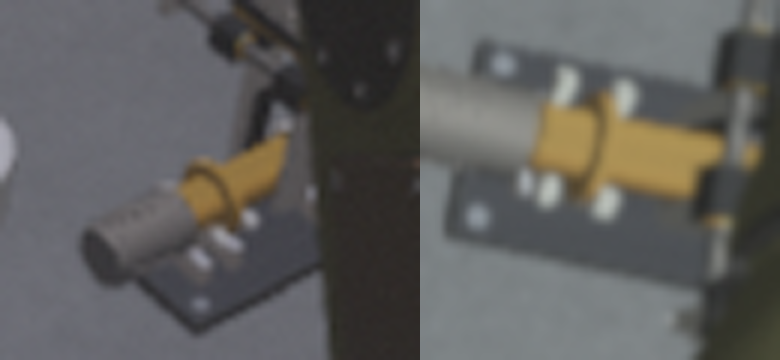

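The flange sits between the two close saddles in the top view, at about (474,204), and is 1–2 mm towards the rear. I shift it by 2 mm and lower it the last few millimetres.

{"method": "jog_arm", "body": {
  "commands": [
    {"dx":0.05,"dy":0.03,"dz":0,"ax":0,"ay":0,"az":0,"gripper":1},
    {"dx":0,"dy":0,"dz":0.05,"ax":0,"ay":0,"az":0,"gripper":1},
    {"dx":0,"dy":0,"dz":0.05,"ax":0,"ay":0,"az":0,"gripper":1},
    {"dx":0,"dy":0,"dz":0,"ax":0,"ay":0,"az":0,"gripper":1}
  ]
}}

```text
clock: 9.02
eef_pos: [573.5, -342.7, 50.6]
eef_rot: [3.139, 0.001, 1.367]
wrist_force: [4.9, -1.6, 3.8]
finger_gap: 28.9
finger_force: 45.0
```

{"method": "jog_arm", "body": {
  "commands": [
    {"dx":0,"dy":0,"dz":0,"ax":0,"ay":0,"az":0,"gripper":0.5},
    {"dx":0,"dy":0,"dz":0,"ax":0,"ay":0,"az":0,"gripper":0.3},
    {"dx":0,"dy":0,"dz":0,"ax":0,"ay":0,"az":0,"gripper":0.3},
    {"dx":0,"dy":0,"dz":0,"ax":0,"ay":0,"az":0,"gripper":0.3},
    {"dx":0,"dy":0,"dz":-0.5,"ax":0,"ay":0,"az":0,"gripper":0.3},
    {"dx":0,"dy":0,"dz":-1,"ax":0,"ay":0,"az":0,"gripper":0.3},
    {"dx":0,"dy":0,"dz":-1,"ax":0,"ay":0,"az":0,"gripper":0.3},
    {"dx":0,"dy":0,"dz":0,"ax":0,"ay":0,"az":0,"gripper":0.3}
  ]
}}

```text
clock: 10.02
eef_pos: [573.9, -343.2, 154.7]
eef_rot: [3.135, 0.003, 1.367]
wrist_force: [0.2, -0.1, -0.9]
finger_gap: 65.9
finger_force: 0.0
```

```bash
python3 snap.py 4
python3 - <<'E'
from h import *
np.set_printoptions(precision=1,suppress=True)
d=pickle.load(open("c4.pkl","rb"));s,t=d["side"],d["top"]
v=cv2.resize(s["image"][125:185,360:430,::-1],None,fx=6,fy=6,interpolation=cv2.INTER_CUBIC)
w=cv2.resize(t["image"][180:240,445:505,::-1],None,fx=6,fy=6,interpolation=cv2.INTER_CUBIC)
cv2.imwrite("pics/v4.png",np.hstack([v,w]))
a=body(big(brass(t,(455,180,50,45)))[0][0]);b=body(big(brass(s,(370,130,45,45)))[0][0])
for c,e in((t,a),(s,b)):
    if e[4] is not None: print(e[4],plane(c,[e[4]],60),"axis",np.degrees(np.arctan2(*np.diff(plane(c,[e[0]+8*e[1],e[0]-8*e[1]],60),axis=0)[0][1::-1])))
x,dr=line3(t,a,s,b);print(dr,online(x,dr,t,a[4]),online(x,dr,s,b[4]))
# cap: closed end, grey pixels along the axis beyond the rim, cast to z=60
E
```

```text
[ 572.69597201 -342.35497879  150.24985902] [3.14079367e+00 3.07367689e-04 1.36731501e+00] 65.62420815696002 0.0 [ 0.45945171  0.40346753 -1.3410596 ]
[473.  202.9] [[ 583.5 -299.1   60. ]] axis 77.53547596202132
[394.4 157.4] [[ 582.7 -300.7   60. ]] axis 77.9716667529671
[-0.2 -1.   0. ] [ 583.6 -299.5   59.1] [ 583.1 -301.5   59.1]
```

View pics/v4.png

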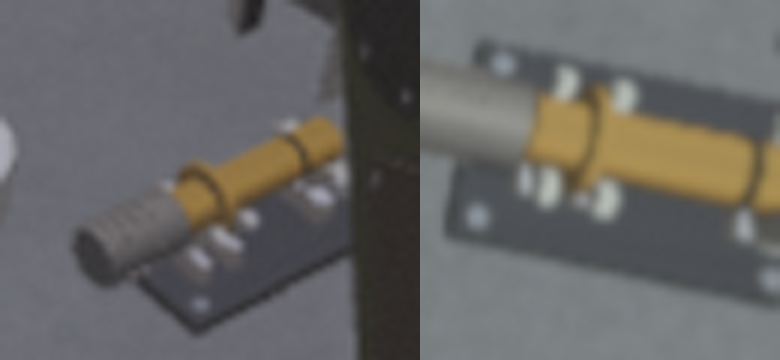

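The bar is seated: its axis is 59 mm high, the flange is in the slot and the cap points outward. The bar has been released. Next is the cap.

{"method": "jog_arm", "body": {
  "commands": [
    {"dx":0.9,"dy":0.03,"dz":0,"ax":0,"ay":0,"az":0,"gripper":0.1},
    {"dx":0.9,"dy":0,"dz":0,"ax":0,"ay":0,"az":0,"gripper":0.1},
    {"dx":0.86,"dy":0,"dz":0,"ax":0,"ay":0,"az":0,"gripper":0.1},
    {"dx":0,"dy":0,"dz":0.8,"ax":0,"ay":0,"az":0,"gripper":0.1},
    {"dx":0,"dy":0,"dz":0.9,"ax":0,"ay":0,"az":0,"gripper":0.1},
    {"dx":0,"dy":0,"dz":0.8,"ax":0,"ay":0,"az":0,"gripper":0.1},
    {"dx":0,"dy":0,"dz":0,"ax":0,"ay":0,"az":0,"gripper":0.1},
    {"dx":0,"dy":0,"dz":0,"ax":0,"ay":0,"az":0,"gripper":0.1}
  ]
}}

```text
clock: 11.12
eef_pos: [595.7, -238.6, 50.5]
eef_rot: [3.141, 0.0, 1.367]
wrist_force: [0.6, -0.6, 0.1]
finger_gap: 84.3
finger_force: 0.0
```

```bash
python3 snap.py 5
python3 - <<'E'
import cv2,numpy as np
a=cv2.imread("pics/top5.png")[170:235,425:505];b=cv2.imread("pics/side5.png")[120:185,350:430]
cv2.imwrite("pics/v5.png",cv2.resize(np.hstack([b,a]),None,fx=5,fy=5,interpolation=cv2.INTER_CUBIC))
E
```

```text
[ 595.95529636 -238.73033548   51.0039605 ] [3.13961275e+00 5.04993974e-04 1.36726680e+00] 84.18571289173467 0.0 [-0.56041971 -0.16749612  0.35320494]
```

View pics/v5.png

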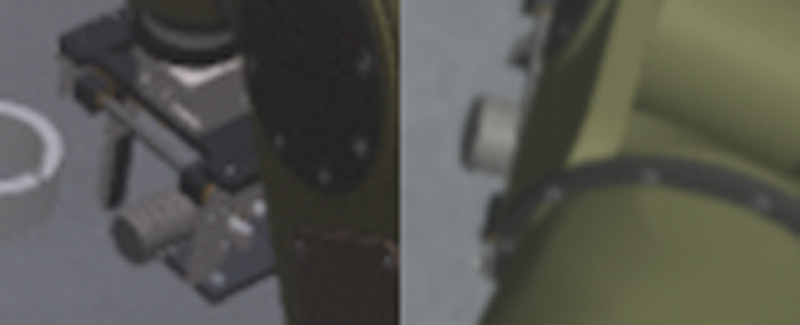

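The fingers straddle the cap, and its closed end sticks out about 23 mm past the TCP (top px ~438,196). Closing now.

{"method": "jog_arm", "body": {
  "commands": [
    {"dx":0,"dy":0,"dz":0.03,"ax":0,"ay":0,"az":0,"gripper":1},
    {"dx":0,"dy":0,"dz":0,"ax":0,"ay":0,"az":0,"gripper":1},
    {"dx":0,"dy":0,"dz":0,"ax":0,"ay":0,"az":0,"gripper":1},
    {"dx":0,"dy":0,"dz":0,"ax":0,"ay":0,"az":0,"gripper":1},
    {"dx":0,"dy":0,"dz":0,"ax":0,"ay":0,"az":0,"gripper":1},
    {"dx":0,"dy":0,"dz":0,"ax":0,"ay":0,"az":0,"gripper":1},
    {"dx":0,"dy":0,"dz":0,"ax":0,"ay":0,"az":0,"gripper":1}
  ],
  "squeeze": 45
}}

```text
clock: 12.1
eef_pos: [595.5, -238.4, 48.3]
eef_rot: [3.141, -0.0, 1.367]
wrist_force: [1.9, 0.4, -0.1]
finger_gap: 38.6
finger_force: 44.9
```

{"method": "jog_arm", "body": {
  "commands": [
    {"dx":0.1,"dy":0,"dz":0,"ax":0,"ay":0,"az":0,"gripper":1},
    {"dx":0.15,"dy":0,"dz":0,"ax":0,"ay":0,"az":0,"gripper":1},
    {"dx":0.15,"dy":0,"dz":0,"ax":0,"ay":0,"az":0,"gripper":1},
    {"dx":0.2,"dy":0,"dz":0,"ax":0,"ay":0,"az":0,"gripper":1}
  ]
}}

```text
clock: 12.6
eef_pos: [600.3, -214.2, 48.2]
eef_rot: [-3.141, -0.0, 1.367]
wrist_force: [-0.0, 1.1, -0.6]
finger_gap: 38.4
finger_force: 44.9
```

{"method": "jog_arm", "body": {
  "commands": [
    {"dx":0.2,"dy":0,"dz":0,"ax":0,"ay":0,"az":0,"gripper":1},
    {"dx":0.2,"dy":0,"dz":0,"ax":0,"ay":0,"az":0,"gripper":1},
    {"dx":0.2,"dy":0,"dz":0,"ax":0,"ay":0,"az":0,"gripper":1},
    {"dx":0.3,"dy":0,"dz":0,"ax":0,"ay":0,"az":0,"gripper":1},
    {"dx":0.3,"dy":0,"dz":0,"ax":0,"ay":0,"az":0,"gripper":1},
    {"dx":0,"dy":0,"dz":0,"ax":0,"ay":0,"az":0,"gripper":1}
  ]
}}

```text
clock: 13.35
eef_pos: [610.1, -166.9, 48.2]
eef_rot: [-3.141, -0.0, 1.369]
wrist_force: [0.1, -0.3, -0.3]
finger_gap: 38.6
finger_force: 44.9
```

```bash
python3 snap.py 6
python3 - <<'E'
import cv2,numpy as np
a=cv2.imread("pics/top6.png")[170:235,405:515];b=cv2.imread("pics/side6.png")[120:185,330:440]
cv2.imwrite("pics/v6.png",cv2.resize(np.hstack([b,a]),None,fx=3.6,fy=3.6,interpolation=cv2.INTER_CUBIC))
E
```

```text
[ 609.97643023 -167.8505067    48.27501046] [3.14155627e+00 7.76427447e-05 1.36761239e+00] 38.61283298449625 44.921482626814395 [-0.01317297 -0.71141314 -0.27248087]
```

View pics/v6.png

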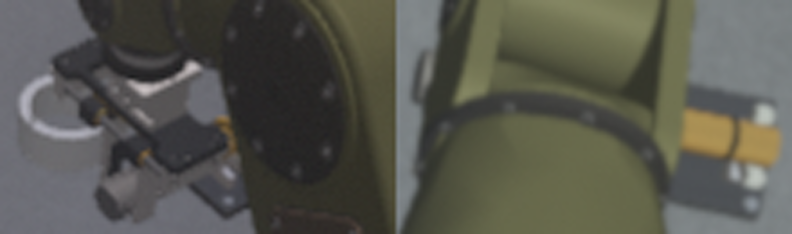

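The cap came away in the gripper and the cartridge is still lying in the cradle. In the top view its rear is at about (510,208) and the cap end is at about (413,190). Raising it and moving to the bin.

{"method": "jog_arm", "body": {
  "commands": [
    {"dx":0,"dy":0,"dz":-1,"ax":0,"ay":0,"az":0,"gripper":1},
    {"dx":0,"dy":0,"dz":-1,"ax":0,"ay":0,"az":0,"gripper":1},
    {"dx":0.77,"dy":-0.53,"dz":0,"ax":0,"ay":0,"az":0,"gripper":1},
    {"dx":0.77,"dy":-0.53,"dz":0,"ax":0,"ay":0,"az":0,"gripper":1},
    {"dx":0.77,"dy":-0.53,"dz":0,"ax":0,"ay":0,"az":0,"gripper":1},
    {"dx":0.77,"dy":-0.53,"dz":0,"ax":0,"ay":0,"az":0,"gripper":1},
    {"dx":0.77,"dy":-0.53,"dz":0,"ax":0,"ay":0,"az":0,"gripper":1},
    {"dx":0.77,"dy":-0.53,"dz":0,"ax":0,"ay":0,"az":0,"gripper":1},
    {"dx":0,"dy":0,"dz":0,"ax":0,"ay":0,"az":0,"gripper":1}
  ]
}}

```text
clock: 14.58
eef_pos: [522.2, 40.1, 128.5]
eef_rot: [3.141, -0.0, 1.369]
wrist_force: [0.7, -0.6, -0.8]
finger_gap: 38.7
finger_force: 44.9
```

```bash
python3 snap.py 7
python3 - <<'E'
from h import *
np.set_printoptions(precision=1,suppress=True)
d=pickle.load(open("c7.pkl","rb"));s,t=d["side"],d["top"]
a=body(big(brass(t,(450,180,70,45)),1)[0][0])
print(a[2:],plane(t,[e for e in a[2:5] if e is not None],60))
v=cv2.resize(s["image"][120:280,280:440,::-1],None,fx=2.5,fy=2.5);w=cv2.resize(t["image"][150:310,300:520,::-1],None,fx=1.8,fy=2.5)
cv2.imwrite("pics/v7.png",np.hstack([v,w]))
E
```

```text
[523.01166074  38.34519552 128.45598821] [3.14103206e+00 5.04410768e-05 1.36747524e+00] 38.883580769087324 44.921416666475125 [-0.41796352 -0.89961745 -0.2762514 ]
(array([449.3, 197.8]), array([498.2, 208.3]), array([471.7, 202.6]), np.float64(10.42836420238018)) [[ 596.3 -239.6   60. ]
 [ 570.  -361.9   60. ]
 [ 584.2 -295.8   60. ]]
```

View pics/v7.png

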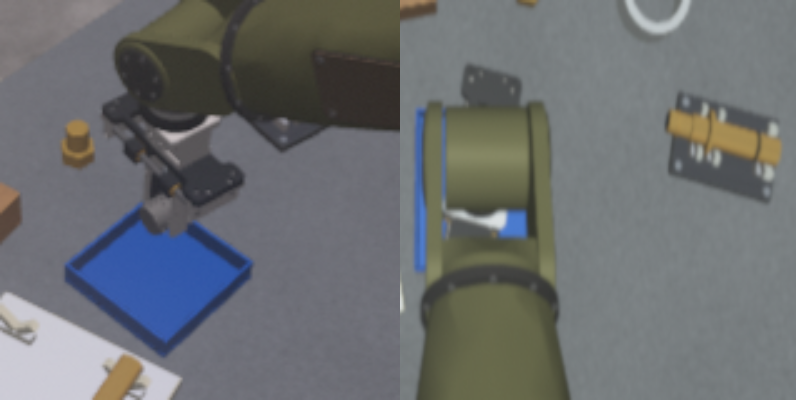

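The top view shows the bare-nosed cartridge lying in the cradle with its flange between the close saddles (px 471.7,202.6). The side view shows the cap over the bin. I lower it and let go.

{"method": "jog_arm", "body": {
  "commands": [
    {"dx":0,"dy":0,"dz":0.9,"ax":0,"ay":0,"az":0,"gripper":1},
    {"dx":0,"dy":0,"dz":0.9,"ax":0,"ay":0,"az":0,"gripper":1},
    {"dx":0,"dy":0,"dz":0.6,"ax":0,"ay":0,"az":0,"gripper":1},
    {"dx":0,"dy":0,"dz":0.3,"ax":0,"ay":0,"az":0,"gripper":1},
    {"dx":0,"dy":0,"dz":0,"ax":0,"ay":0,"az":0,"gripper":1},
    {"dx":0,"dy":0,"dz":0,"ax":0,"ay":0,"az":0,"gripper":1}
  ]
}}

```text
clock: 15.42
eef_pos: [523.4, 38.5, 21.2]
eef_rot: [3.14, -0.0, 1.367]
wrist_force: [-0.3, -0.2, 0.1]
finger_gap: 38.8
finger_force: 44.9
```

{"method": "jog_arm", "body": {
  "commands": [
    {"dx":0,"dy":0,"dz":0,"ax":0,"ay":0,"az":0,"gripper":0.3},
    {"dx":0,"dy":0,"dz":0,"ax":0,"ay":0,"az":0,"gripper":0.3},
    {"dx":0,"dy":0,"dz":0,"ax":0,"ay":0,"az":0,"gripper":0.3},
    {"dx":0,"dy":0,"dz":0,"ax":0,"ay":0,"az":0,"gripper":0.3},
    {"dx":0,"dy":0,"dz":-1,"ax":0,"ay":0,"az":0,"gripper":0.3},
    {"dx":0,"dy":0,"dz":-1,"ax":0,"ay":0,"az":0,"gripper":0.3},
    {"dx":0,"dy":0,"dz":-1,"ax":0,"ay":0,"az":0,"gripper":0.3},
    {"dx":-1,"dy":0,"dz":-1,"ax":0,"ay":0,"az":0,"gripper":0.3},
    {"dx":-1,"dy":0,"dz":0,"ax":0,"ay":0,"az":0,"gripper":0.3},
    {"dx":-1,"dy":0,"dz":0,"ax":0,"ay":0,"az":0,"gripper":0.3}
  ]
}}

```text
clock: 16.68
eef_pos: [498.2, -79.8, 180.8]
eef_rot: [3.141, 0.0, 1.368]
wrist_force: [0.2, -0.6, -0.0]
finger_gap: 66.0
finger_force: 0.0
```

{"method": "jog_arm", "body": {
  "commands": [
    {"dx":-1,"dy":0,"dz":0,"ax":0,"ay":0,"az":0,"gripper":0.3},
    {"dx":-0.5,"dy":0,"dz":0,"ax":0,"ay":0,"az":0,"gripper":0.3},
    {"dx":0,"dy":0,"dz":0,"ax":0,"ay":0,"az":0,"gripper":0.3},
    {"dx":0,"dy":0,"dz":0,"ax":0,"ay":0,"az":0,"gripper":0.3}
  ]
}}

```text
clock: 17.18
eef_pos: [486.4, -136.9, 180.3]
eef_rot: [-3.142, -0.0, 1.368]
wrist_force: [-0.2, 1.0, -0.5]
finger_gap: 65.6
finger_force: 0.0
```

```bash
python3 snap.py 8
python3 - <<'E'
from h import *
d=pickle.load(open("c8.pkl","rb"));s,t=d["side"],d["top"]
v=cv2.resize(s["image"][100:300,240:440,::-1],None,fx=2,fy=2);w=cv2.resize(t["image"][140:320,220:520,::-1],None,fx=1.33,fy=2.2223)[:400]
w=cv2.resize(w,(399,400));cv2.imwrite("pics/v8.png",np.hstack([v,w]))
E
```

```text
[ 486.51946297 -136.65488482  180.26517577] [ 3.14154150e+00 -1.01465241e-04  1.36832593e+00] 66.37776391465816 0.0 [-0.53149881  0.48764376  0.62825282]
```

View pics/v8.png

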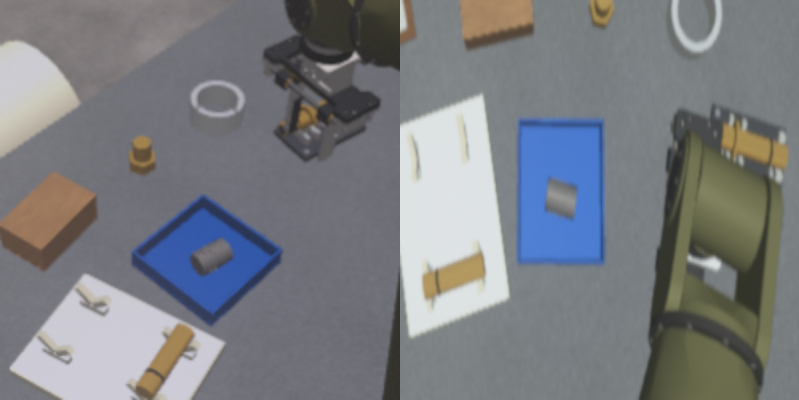

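The cap lies in the middle of the bin (side px ~346,228), the cartridge is in the cradle, and the bush and the other things are where they were. The gripper is clear of everything, so I'm handing in.

```bash
python3 -c "
from cell import job
print(job.sign_off())"
```

```text
the job is handed in; nothing more can be done
None
```

The job is handed in at about 17 s of the 48 s; the last pictures show the uncapped cartridge in the cradle with its flange in the slot, the cap in the middle of the blue bin, and everything else where it was, but the sign-off returned no verdict.

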